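Load a battery tester and switch it on

ROBOT

A 7-joint arm with a two-finger parallel gripper is mounted at the origin on a cart in front of the work surface, level with it; the furniture and walls round the work are solid. World frame = base frame: x ahead of the robot, y to its left, z up, the work surface at z = 0. Lengths are in m, angles in rad, forces in N, time in s.
With the tool pointing down it reaches from about 0.425 to 0.95 m from the base axis. Payload 4.7 kg.
Tool frame: the origin (TCP) lies between the finger pads; the fingertips stand tips_ahead ahead of it and the grasp point (between the pads) lies 6 mm ahead of it (tips_ahead is the distance from the TCP to the fingertips, in m); z points along the fingers, y is the line along which they close (so a half turn about z gives the same grasp; the last joint's range is limited). The gripper opens to 85 mm and grips with 20 to 120 N. Pads are 22 mm wide; open, the fingers measure 114 mm over their backs; the gripper's body (76 mm by 85 mm) begins 54 mm behind the grasp point. The pads swing forward as they close: fully open they stand 13 mm farther back than shut.
Start: joints at [1.321, 0.469, -0.049, 1.532, 0.024, 1.141, -0.082], TCP at [0.148, -0.659, 0.256] pointing down, gripper open.
Joint ranges: [-2.59, 2.59], [-0.33, 1.99], [-1.39, 1.29], [0.1, 2.45], [-1.04, 4.18], [0.21, 1.99], [-2.66, 2.66]. Speed limits (rad/s): [2.57, 2.57, 3.14, 3.14, 3.14, 3.14, 3.14].

INTERFACE

Orientations are given as [roll, pitch, yaw] about the fixed x, y, z axes, in that order (R = Rz(yaw) Ry(pitch) Rx(roll)).
In Python, from plant import * gives the robot as it stands. Calls block until the motion is done:
- goto(position, orientation): joint-space move of the TCP to a pose.
- move_straight(position, vel=0.15, attitude=None, contact_N=None): straight line of the TCP; attitude=None keeps the orientation; vel is the mean speed in m/s. With contact_N (N) it stops when the force on the tool has changed by that much, and returns True; else False.
- move_joints(angles): joint-space move.
- grip(opening, strength=None): opening from 0.0 (shut) to 1.0 (fully open); strength is the grip in N (None keeps the last); returns when the fingers have stopped.
- sleep(seconds).
- inverse_kinematics(position, orientation): joint angles nearest the present ones, or None.
- grab_frame(name): name is "scene" or "top" or "wrist"; returns a dict with "image" (384x512x3 uint8, red, green, blue), "range_z" (384x512 float32, m along the optical axis (not along the pixel's ray), 0 where there is no reading), "fx", "fy", "cx", "cy" (pixels), "R" (3x3) and "t" (3): a world point X has camera coordinates R X + t. Camera axes: x right, y down, z forward; pixel columns grow to the right and rows downward; lengths in m; the calibration is good to about 2 mm. A picture is of the moment at which its call begins.
A pose or a line that the arm cannot do raises IKError and nothing moves.
- close_job(): hands the job in; it is judged then, once.
Trained networks look in a picture, given as the dict that the camera call returned (one of the last four; its "shot" number tells which), for a name from the list of things; names that differ only in an ending like _2 or _b are one class to them, and where a whole thing is asked for, a point or a joint stands for the part that bears it (a point fixed in the world has none). Each returns a list of dicts, best first, with "p" (0 to 1); they miss things now and then, are a little off and sometimes report something else, mostly with a low value. They report only what shows in the picture. A call takes as long as a camera call.
- masks_of(picture, label): "pixels" (384x512 bool, what is visible of it) and "extent" ([centre column, centre row, width, height] in pixels, round what is visible of it).
Readings, each from a call of its own:
- read_t(): time.
- read_joint_pos(): joint angles.
- read_joint_velocities(): joint speeds.
- read_effort(): joint torques, N m.
- read_tcp_pos(): TCP position.
- read_tcp_rot(): TCP orientation.
- read_wrist_force(): force on the tool from outside, world axes, zero at the start.
- read_torque(): the same for the moment, N m.
- read_opening(): opening from 0.0 (shut) to 1.0 (fully open).
- read_gripper_force(): force on a finger pad.
Only numpy, scipy, OpenCV 4.12 (cv2) and the standard library are available. Lean on these libraries where they do the work, as an engineer would, in place of code of your own. Each camera call takes 0.05 s, during which the arm holds its last target. There are 200 camera calls.

TASK

The battery tester on the desk has one cell in its leftmost bay. Snap the two loose cells into the next two bays to the right, one in each, pressed fully home in their clips with the plus end up the slope like the plus marks show, and leave the last bay empty. Then turn the selector to its three-dot mark, for three cells, and let go of it. Leave the first cell in its bay and the other things on the desk where they are.

Things in the scene. Friction and masses are not known exactly. Their poses are not given: they have to be found in the camera images.
- tester: Battery tester, a dark wedge-shaped bench box, 270 mm wide, 121 deep, 87 high, that does not move. Its front, a grey panel, faces the robot and slopes up and away from it at 35 degrees: four cell bays in a row, a selector knob at the right, a dark display along the top. Origin under its centre on the desk; x to its back, y to its left, z up.
- bay_1 (a point): Where a seated cell in bay 1, the leftmost, has the middle of its axis: 15.4 mm out from the sloping panel, in the tester's frame at (-32, 108, 56) mm. x points up the slope, y left along the row, z square out of the panel (35 degrees from vertical, towards the robot). The bays follow at y = -46, -92, -138 mm. It holds cell_0.
- bay_2 (a point): The same point and axes of bay 2, empty. Two pairs of sprung steel leaves, 6 mm wide, at x = +20 and -20 mm, stand to z = +14 mm: mouth 23 mm wide, narrowing to 10 mm at z = +7. They give way as a cell is pushed in along -z (about 8 N) and snap over it when it is home. Room for fingers between them: x = -17 to +17 mm, down to z = -14 mm.
- bay_3 (a point): The same point and axes of bay 3, empty, with the same clips. End contacts stand at x = +28.5 and -28.5 mm in every bay, up to z = +3.6 mm, so a cell has about 3 mm of play lengthwise. On the panel a white plus mark lies beyond the upper end of each bay and a minus mark beyond the lower end. Bay 4, to the right, stays empty.
- cell_0_mid (a point): Middle of the cell that is already in bay 1, plus end up; like the loose ones. Axes as for them.
- cell_1_mid (a point): Loose AA-size cell lying on the desk: a cylinder 50 mm long that grips as 16.8 mm thick (it looks 15 mm), about 23 g. The point is on its axis at mid-length, 8.4 mm above the desk as it lies; y runs along the cell towards the minus end; x and z roll with it.
- cell_2_mid (a point): The other loose cell, the same in every way; either cell may go in either bay.
- cell_1_plus (a point): Centre of the plus end face of cell_1, 25 mm from its middle: the end with the small steel nub and the green sleeve; the minus end is flat, in the white part.
- cell_2_plus (a point): The same point of cell_2.
- selector_grip (a point): On the axis of the selector, a black bar knob: bar 38 x 12 mm on a round skirt of 40 mm, white pointer line on top. Bar top 8 mm above this point, skirt 8 mm below, panel about 15 mm below. z is the axis, square out of the panel; x runs along the bar to the pointer end; grip it across, along y. It stands at x = +4, y = -206 mm in bay_1's frame.
- selector (a joint): Angle of the selector in rad, growing clockwise as seen facing the panel. Click stops every 0.419 rad: 0 = off (dash; pointer 48 degrees left of straight up the slope), 0.419 = one dot, 0.838 = two, 1.257 = three, 1.676 = four dots and end stop. It starts on one dot. It springs to the nearest stop when let go; about 0.1 N m takes it over a click.
- mouse: Black computer mouse, 104 x 60 x 36 mm, at the right of the work; not part of the job. Origin under its centre.
- phone: Phone lying face up, 149 x 73 x 8 mm, at the left of the work; not part of the job. Origin under its centre.
- led_remote: Small black remote, 75 x 40 x 12 mm, at the left of the work; not part of the job. Origin under its centre.

How it is judged:
On the way, in this order (a step that is already met when the one before it is completed fails the run):
1. both loose cells are home in bays 2 and 3, plus end up ((((distance between cell_1_mid and bay_2 below 0.0055 m and z of cell_1_mid in the frame of bay_2 between -0.002 and 0.002 m and angle between the y axis of cell_1_mid and the x axis of bay_2, either way round below 0.12 rad and x of cell_1_plus in the frame of bay_2 above 0.018 m) and (distance between cell_2_mid and bay_3 below 0.0055 m and z of cell_2_mid in the frame of bay_3 between -0.002 and 0.002 m and angle between the y axis of cell_2_mid and the x axis of bay_3, either way round below 0.12 rad and x of cell_2_plus in the frame of bay_3 above 0.018 m)) or ((distance between cell_1_mid and bay_3 below 0.0055 m and z of cell_1_mid in the frame of bay_3 between -0.002 and 0.002 m and angle between the y axis of cell_1_mid and the x axis of bay_3, either way round below 0.12 rad and x of cell_1_plus in the frame of bay_3 above 0.018 m) and (distance between cell_2_mid and bay_2 below 0.0055 m and z of cell_2_mid in the frame of bay_2 between -0.002 and 0.002 m and angle between the y axis of cell_2_mid and the x axis of bay_2, either way round below 0.12 rad and x of cell_2_plus in the frame of bay_2 above 0.018 m)))), for 0.2 s.
2. the selector stands on three dots (value of joint selector between 1.13664 and 1.37664 rad), for 0.2 s.
At the end, for the whole second after the job is handed in: One loose cell is in bay 2 and the other in bay 3, plus end up the slope, each within 5.5 mm of the middle of its bay, within 2 mm of full depth and within 7 degrees of the bay's line; the first cell is still so seated in bay 1; the selector stands on three dots (1.257 rad) within 0.12 rad (all of step 2 and (((distance between cell_1_mid and bay_2 below 0.0055 m and z of cell_1_mid in the frame of bay_2 between -0.002 and 0.002 m and angle between the y axis of cell_1_mid and the x axis of bay_2, either way round below 0.12 rad and x of cell_1_plus in the frame of bay_2 above 0.018 m) and (distance between cell_2_mid and bay_3 below 0.0055 m and z of cell_2_mid in the frame of bay_3 between -0.002 and 0.002 m and angle between the y axis of cell_2_mid and the x axis of bay_3, either way round below 0.12 rad and x of cell_2_plus in the frame of bay_3 above 0.018 m)) or ((distance between cell_1_mid and bay_3 below 0.0055 m and z of cell_1_mid in the frame of bay_3 between -0.002 and 0.002 m and angle between the y axis of cell_1_mid and the x axis of bay_3, either way round below 0.12 rad and x of cell_1_plus in the frame of bay_3 above 0.018 m) and (distance between cell_2_mid and bay_2 below 0.0055 m and z of cell_2_mid in the frame of bay_2 between -0.002 and 0.002 m and angle between the y axis of cell_2_mid and the x axis of bay_2, either way round below 0.12 rad and x of cell_2_plus in the frame of bay_2 above 0.018 m))) and distance between cell_0_mid and bay_1 below 0.0055 m and z of cell_0_mid in the frame of bay_1 between -0.002 and 0.002 m and angle between the y axis of cell_0_mid and the x axis of bay_1, either way round below 0.12 rad); the robot touches nothing.
It fails at once if the mouse is pushed more than 30 mm from its place (distance of mouse from where it was at the start of the episode above 0.03 m).
It fails at once if the phone is pushed more than 30 mm from its place (distance of phone from where it was at the start of the episode above 0.03 m).
It fails at once if the led remote is pushed more than 30 mm from its place (distance of led_remote from where it was at the start of the episode above 0.03 m).
It also fails if it takes over 64 s, if anything falls off the work surface, if the arm or the gripper's body presses on something with over 40 N, if the wrist force passes 120 N, or if a joint passes its speed limit or range.

## Working session

There is one attempt and no reset: what is moved stays moved. The work goes in short steps, each a Python script; the robot and the scene stay as the last script left them, time stands still between calls to the robot, and variables do not carry over. Pictures are saved under pics/ and viewed, at most 10 in all, crops included, and the job is handed in when it is done.

```bash
ls; mkdir -p pics
python3 - <<'E'
from plant import *
import cv2,numpy as np
print(read_t(),read_tcp_pos(),read_tcp_rot())
ims=[]
for n in("scene","top"):
    f=grab_frame(n);np.savez(n+'.npz',**{k:v for k,v in f.items()})
    cv2.imwrite(f'pics/{n}.png',cv2.resize(f['image'][:,:,::-1],(800,600)))
    for l in("cell_1_mid","tester","selector_grip","bay_1"):
        try:
            for m in masks_of(f,l):print(n,l,round(m['p'],2),np.round(m['extent'],1))
        except Exception as e:print(l,e)
    print(f['R'],f['t'],f['fx'],f['cx'],f['cy'])
E
```

```text
pics
plant.py
0.0 [ 0.14773628 -0.65810001  0.25524471] [-3.13963026e+00  7.66199145e-05  2.20825790e-01]
scene cell_1_mid 0.48 [293.8 174.4  11.7  11.9]
scene tester 0.84 [212.8 194.7  62.7  81.7]
scene tester 0.63 [219.3 196.4  56.   80.1]
scene selector_grip 0.57 [218.3 192.9  52.5  75.2]
scene selector_grip 0.54 [236.6 173.6  11.6  10.9]
scene bay_1 0.78 [217.8 193.3  50.6  75.4]
scene bay_1 0.38 [293.4 175.1   6.6  15. ]
[[-0.90995552 -0.41418602 -0.02075815]
 [-0.26845753  0.62646811 -0.73175697]
 [ 0.31608783 -0.66029361 -0.68124946]] [0.57667295 0.069384   1.12843459] 382.9437126059995 248.17295191058471 191.50899684388654
top tester 0.72 [247.4 146.  123.5  79. ]
top selector_grip 0.66 [287.1 147.8  19.6  14.3]
top selector_grip 0.57 [183.1 220.9  31.6  16.2]
top bay_1 0.6 [244.5 151.8 114.7  66.8]
[[-0.02534947 -0.99950545 -0.01860824]
 [-0.99839339  0.02625608 -0.05021203]
 [ 0.05067578  0.01730549 -0.99856521]] [0.21563411 0.52464874 0.86879499] 347.8829345429429 254.88448535036395 192.04219855600888
```

View pics/scene.png

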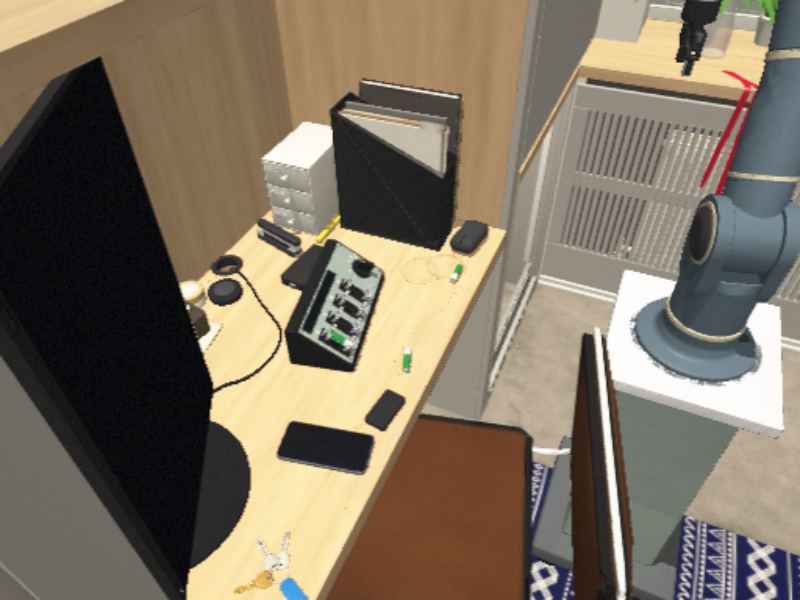

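View pics/top.png

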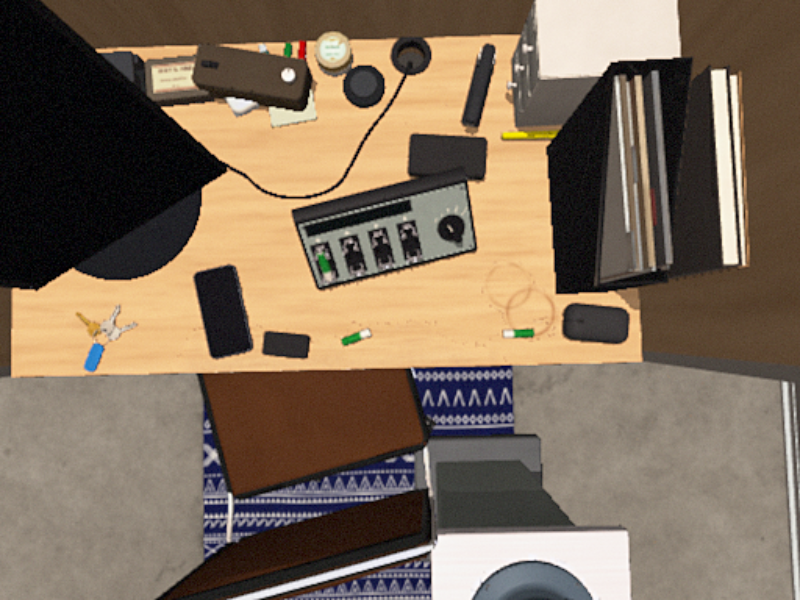

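Scene: tester at about (340,300)/800, two loose cells at (407,360) and (457,272). In the top view the cells are at (355,338) with green to the left and (518,333) with green to the right. The tester is yawed by about +12°.

```bash
cat > h.py <<'E'
import numpy as np,cv2
from scipy.spatial.transform import Rotation as Ro
def deproj(f):
    z=f['range_z'];v,u=np.mgrid[:z.shape[0],:z.shape[1]]
    c=np.stack([(u-f['cx'])/f['fx']*z,(v-f['cy'])/f['fy']*z,z],-1)
    return (c-f['t'])@f['R']
def onplane(f,u,v,h):
    d=np.array([(u-f['cx'])/f['fx'],(v-f['cy'])/f['fy'],1])@f['R'];o=-f['R'].T@f['t']
    return o+d*(h-o[2])/d[2]
def proj(f,X):
    c=np.asarray(X)@f['R'].T+f['t'];return np.stack([f['fx']*c[...,0]/c[...,2]+f['cx'],f['fy']*c[...,1]/c[...,2]+f['cy']],-1)
def green(f,roi=None):
    h=cv2.cvtColor(f['image'],cv2.COLOR_RGB2HSV)
    return (h[...,0]>45)&(h[...,0]<80)&(h[...,1]>130)&(h[...,2]>50)
E
python3 - <<'E'
from h import *
f=dict(np.load('top.npz'));P=deproj(f)
g=green(f).astype(np.uint8);n,l,s,c=cv2.connectedComponentsWithStats(g)
for i in range(1,n):
    if s[i,4]>8:print(s[i],c[i],onplane(f,*c[i],.0084))
# panel
v,u=np.mgrid[:384,:512]
# plane: points in tester box w/ z 0.02..0.085
m=(u>192)&(u<305)&(v>112)&(v<185)&(P[...,2]>.015)&(P[...,2]<.1)
Q=P[m];best=None;rng=np.random.default_rng(0)
for _ in range(500):
    a=Q[rng.choice(len(Q),3,False)];nn=np.cross(a[1]-a[0],a[2]-a[0])
    if np.linalg.norm(nn)<1e-5:continue
    nn/=np.linalg.norm(nn);nn*=np.sign(nn[2])
    if not .75<nn[2]<.88:continue
    k=abs((Q-a[0])@nn)<.003
    if best is None or k.sum()>best.sum():best=k
I=Q[best];cc=I.mean(0);n_=np.linalg.svd(I-cc)[2][2];n_*=np.sign(n_[2]);print(best.sum(),len(Q),cc,n_,np.degrees(np.arccos(n_[2])),np.degrees(np.arctan2(-n_[1],-n_[0])))
T=Q[Q[:,2]>.03];
r=cv2.minAreaRect(Q[:,:2].astype(np.float32));print(r)
for p in[(450,230),(323,262),(352,255),(380,247),(408,240)]:
    q=(int(p[0]*.64),int(p[1]*.64));print(p,P[q[1],q[0]])
E
```

```text
[182  27   5  10  33] [183.87878788  31.63636364] [0.9578221  0.37824367 0.0084    ]
[204 163   8  11  55] [206.96363636 168.50909091] [0.5943094  0.32401465 0.0084    ]
[329 211  12   5  52] [334.84615385 212.80769231] [4.72204706e-01 2.40138091e-04 8.40000000e-03]
[219 213  12   8  54] [224.44444444 216.61111111] [0.46958258 0.28150816 0.0084    ]
3996 5775 [0.63448953 0.2122607  0.05845406] [-0.56071512 -0.1299395   0.81774952] 35.13985702244885 13.047353993244704
((0.6415836811065674, 0.2041725218296051), (0.12143201380968094, 0.2970145344734192), 12.652825355529785)
(450, 230) [0.63280251 0.11919441 0.07185957]
(323, 262) [0.59075554 0.31712636 0.06764244]
(352, 255) [0.60204831 0.27331071 0.0465277 ]
(380, 247) [0.61286634 0.228518   0.04873597]
(408, 240) [0.62399146 0.18397134 0.04867759]
```

```bash
python3 - <<'E'
from h import *
f=dict(np.load('top.npz'));g=dict(np.load('scene.npz'))
P=np.r_[deproj(f)[f['range_z']>0],deproj(g)[g['range_z']>0]]
for x in np.arange(.2,.75,.05):
  print('%.2f'%x,*['%5.2f'%(lambda q:q.max() if len(q) else -9)(P[(abs(P[:,0]-x)<.025)&(abs(P[:,1]-y)<.025)][:,2]) for y in np.arange(-.5,.45,.05)])
E
python3 - <<'E'
from plant import *
import numpy as np
for p in([.28,-.34,.3],[.40,-.15,.3],[.43,.05,.3]):print(inverse_kinematics(p,[np.pi,0,np.arctan2(p[1],p[0])]))
E
```

```text
0.20 -0.74 -0.74 -0.74 -0.74 -0.74 -0.74 -0.74 -0.74 -0.74 -0.74 -0.74 -0.74 -0.71  0.11  0.11  0.11 -0.23 -0.23 -0.23
0.25 -0.74 -0.74 -0.74 -0.74 -0.74 -0.74 -0.74 -0.74 -0.74 -0.74 -0.74 -0.74 -0.74 -0.24 -0.23 -0.23 -0.22 -0.22 -0.22
0.30 -0.74 -0.74 -0.74 -0.74 -0.74 -0.74 -0.74 -0.74 -0.74 -0.74 -0.74 -0.74 -0.74 -0.23 -0.23 -0.22 -0.22 -0.22 -0.22
0.35 -0.74 -0.74 -0.74 -0.74 -0.74 -0.74 -0.74 -0.74 -0.74 -0.74 -0.74 -0.74 -0.74 -0.24 -0.23 -0.22 -0.22 -0.22 -0.22
0.40  0.41  0.43  0.44  0.46  0.47  0.49  0.49  0.00  0.00  0.00  0.00  0.00  0.00  0.00  0.00  0.00  0.00  0.00  0.00
0.45 -0.62 -0.62 -0.63 -0.68 -0.68 -9.00  0.49  0.04  0.04  0.03  0.02  0.02  0.01  0.01  0.01  0.02  0.02  0.02  0.02
0.50 -9.00 -9.00 -9.00 -9.00 -9.00 -9.00  0.49  0.04  0.04  0.04  0.02  0.02  0.00  0.00  0.00  0.02  0.02  0.01  0.02
0.55 -9.00 -9.00 -9.00 -9.00 -9.00 -9.00  0.48  0.32  0.29  0.30  0.01  0.01  0.01  0.00  0.00  0.06  0.06  0.04  0.01
0.60 -9.00 -9.00 -9.00 -9.00 -9.00 -9.00  0.48  0.32  0.29  0.30  0.00  0.02  0.07  0.08  0.08  0.08  0.08  0.08  0.00
0.65 -9.00 -9.00 -9.00 -9.00 -9.00 -9.00  0.47  0.32  0.29  0.29  0.01  0.02  0.08  0.08  0.09  0.09  0.09  0.63  0.64
0.70 -9.00 -9.00 -9.00 -9.00 -9.00 -9.00  0.47  0.32  0.29  0.29  0.00  0.00  0.09  0.09  0.09  0.09  0.09  0.01  0.01
[ 8.11725955e-01  4.04901806e-02 -2.65392434e-02  1.99794202e+00
  1.20334701e-03  1.10317499e+00 -1.66800224e+00]
[ 0.67034143  0.03707762 -0.41746985  2.00423902  0.01683514  1.10351476
 -1.6840248 ]
[ 0.67405142  0.09613293 -0.92670285  1.97421164  0.08575383  1.11100742
 -1.74359405]
```

```bash
python3 - <<'E'
from h import *
f=dict(np.load('top.npz'));g=dict(np.load('scene.npz'))
P=np.r_[deproj(f)[f['range_z']>0],deproj(g)[g['range_z']>0]]
P=P[P[:,2]>.5]
for x in np.arange(-.3,1.0,.1):
  print('%.2f'%x,*['%5.2f'%(lambda q:q.min() if len(q) else 9)(P[(abs(P[:,0]-x)<.05)&(abs(P[:,1]-y)<.05)][:,2]) for y in np.arange(-.9,1.,.1)])
E
python3 - <<'E'
from plant import *
import numpy as np
q=read_joint_pos();print(q)
a=read_tcp_pos();az=np.arctan2(a[1],a[0])
for r,z in((.675,.5),(.6,.6),(.5,.6),(.45,.6),(.5,.5)):
  j=inverse_kinematics([r*np.cos(az),r*np.sin(az),z],[np.pi,0,.22]);print(r,z,None if j is None else np.round(j,3))
E
```

```text
-0.30  9.00  9.00  9.00  9.00  9.00  9.00  9.00  9.00  9.00  9.00  9.00  9.00  9.00  9.00  9.00  9.00  9.00  9.00  9.00
-0.20  9.00  9.00  9.00  9.00  9.00  9.00  9.00  9.00  9.00  9.00  9.00  9.00  9.00  9.00  9.00  9.00  9.00  9.00  9.00
-0.10  9.00  9.00  9.00  9.00  9.00  9.00  9.00  9.00  9.00  9.00  9.00  9.00  9.00  9.00  9.00  9.00  9.00  9.00  9.00
0.00  9.00  9.00  9.00  9.00  9.00  9.00  9.00  9.00  0.50  9.00  9.00  9.00  9.00  9.00  9.00  9.00  9.00  9.00  9.00
0.10  9.00  9.00  9.00  9.00  9.00  9.00  9.00  0.52  0.50  9.00  9.00  9.00  9.00  9.00  9.00  9.00  9.00  9.00  9.00
0.20  9.00  9.00  9.00  9.00  9.00  9.00  9.00  9.00  9.00  9.00  9.00  9.00  9.00  9.00  9.00  9.00  9.00  9.00  9.00
0.30  9.00  9.00  9.00  9.00  9.00  9.00  9.00  9.00  9.00  9.00  9.00  9.00  9.00  9.00  9.00  9.00  9.00  9.00  9.00
0.40  9.00  9.00  9.00  9.00  9.00  9.00  9.00  9.00  9.00  9.00  9.00  9.00  9.00  9.00  9.00  9.00  9.00  9.00  0.50
0.50  9.00  9.00  9.00  9.00  9.00  9.00  9.00  9.00  9.00  9.00  9.00  9.00  9.00  9.00  9.00  9.00  9.00  9.00  9.00
0.60  9.00  9.00  9.00  9.
[... 163 characters left out ...]
  9.00  9.00  0.62  0.50  0.50  0.61  9.00  9.00
0.80  9.00  9.00  9.00  9.00  9.00  9.00  9.00  9.00  9.00  9.00  9.00  9.00  9.00  9.00  0.66  0.66  9.00  9.00  9.00
0.90  9.00  9.00  9.00  9.00  9.00  9.00  9.00  9.00  9.00  9.00  9.00  9.00  9.00  9.00  9.00  9.00  9.00  9.00  9.00
[ 1.32106744  0.4686405  -0.04861015  1.53252457  0.02408204  1.14099262
 -0.08229781]
0.675 0.5 [ 1.309  0.385 -0.034  1.121  0.013  1.635 -0.073]
0.6 0.6 [ 1.306  0.265 -0.038  1.071  0.01   1.806 -0.08 ]
0.5 0.6 [ 1.313  0.075 -0.053  1.3    0.004  1.766 -0.09 ]
0.45 0.6 [ 1.317e+00 -1.500e-02 -5.900e-02  1.394e+00 -1.000e-03  1.763e+00
 -9.300e-02]
0.5 0.5 [ 1.32   0.06  -0.059  1.532  0.003  1.55  -0.089]
```

Run:
```python
from plant import *
import numpy as np
a=read_tcp_pos();az=np.arctan2(a[1],a[0])
for r in (.25,.3,.33,.36):
 for z in(.35,.45,.55):
  j=inverse_kinematics([r*np.cos(az),r*np.sin(az),z],[np.pi,0,.22]);print(r,z,None if j is None else np.round(j,3))
```

```text
0.25 0.35 None
0.25 0.45 None
0.25 0.55 None
0.3 0.35 [ 1.332 -0.264 -0.093  2.143 -0.026  1.262 -0.102]
0.3 0.45 [ 1.354 -0.302 -0.1    1.949 -0.03   1.493 -0.09 ]
0.3 0.55 [ 1.835 -0.305 -0.402  1.717 -0.119  1.706  0.083]
0.33 0.35 [ 1.33  -0.204 -0.088  2.1   -0.019  1.244 -0.101]
0.33 0.45 [ 1.332 -0.245 -0.082  1.911 -0.02   1.475 -0.097]
0.33 0.55 [ 1.327 -0.243 -0.075  1.695 -0.018  1.689 -0.098]
0.36 0.35 [ 1.329 -0.145 -0.084  2.055 -0.013  1.232 -0.1  ]
0.36 0.45 [ 1.328 -0.189 -0.077  1.869 -0.015  1.461 -0.097]
0.36 0.55 [ 1.325 -0.189 -0.071  1.655 -0.013  1.676 -0.097]
```

```bash
cat >> h.py <<'E'
def frame(psi,flip=False):
    c,s=np.cos(psi),np.sin(psi);a=np.radians(35)
    u=np.array([np.cos(a)*c,np.cos(a)*s,np.sin(a)]);l=np.array([-s,c,0]);n=np.cross(u,l)
    return u,l,n
def toolrot(psi):
    u,l,n=frame(psi);return np.stack([u,-l,-n],1)
def eul(R):return list(Ro.from_matrix(R).as_euler('xyz'))
def snap(name,tag):
    from plant import grab_frame
    f=grab_frame(name);np.savez(tag+'.npz',**f);cv2.imwrite(f'pics/{tag}.png',f['image'][:,:,::-1]);return f
E
python3 - <<'E'
from plant import *
from h import *
move_joints([1.32,-.285,0,2.05,0,1.376,-.08]);print(read_t(),read_tcp_pos())
move_joints([-.35,-.285,0,2.05,0,1.376,-1.75]);print(read_t(),read_tcp_pos(),read_tcp_rot())
psi=np.radians(12.8);u,l,n=frame(psi)
p=np.array([.634,.2,.058])+.22*n-.02*u
try:
    print(inverse_kinematics(p,eul(toolrot(psi))))
    goto(p,eul(toolrot(psi)))
    print(read_t(),read_tcp_pos(),read_tcp_rot(),read_joint_pos())
except Exception as e:print(repr(e))
f=snap('wrist','w1');print(f['fx'],-f['R'].T@f['t'],f['R'])
E
```

```text
1.9833 [ 0.03450322 -0.30407261  0.39844382]
3.7583 [0.29873502 0.06339938 0.39836125] [ 3.14158847e+00 -2.66760309e-04  1.69159742e-01]
[-0.44175041  0.06405475 -0.0507136   2.30399856  0.7210253   0.23711811
 -2.49800354]
4.85 [0.49565889 0.16752756 0.22737539] [ 3.1412034  -0.61163585  0.22145557] [-0.44052295  0.06349455 -0.05010161  2.30306023  0.7205255   0.23810957
 -2.49741291]
301.32399737011394 [0.4820313  0.16409441 0.36148469] [[ 2.20216793e-01 -9.75450561e-01  8.75357955e-04]
 [-9.17508653e-01 -2.07440396e-01 -3.39332217e-01]
 [ 3.31183386e-01  7.39235041e-02 -9.40666190e-01]]
```

View pics/w1.png

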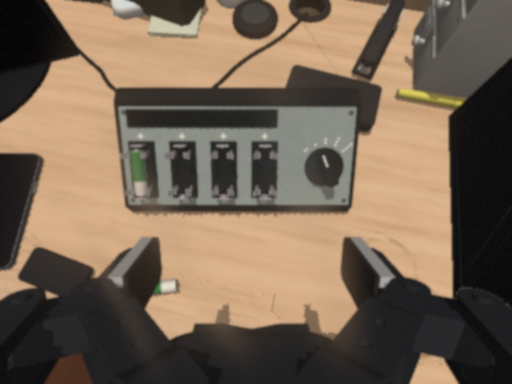

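The wrist view shows the panel straight on. Cell_0 is at (138,172), the empty bays at (183,170), (223,170) and (264,170), and the knob at (324,167). One loose cell is at (165,287). I'll rectify the image onto the panel plane to get the tester pose.

Run:
```python
from h import *
f=dict(np.load('w1.npz'));P=deproj(f);img=f['image']
hsv=cv2.cvtColor(img,cv2.COLOR_RGB2HSV)
v,u_=np.mgrid[:384,:512]
m=(u_>110)&(u_<365)&(v>95)&(v<212)&(img.min(-1)>90)&(f['range_z']>0)
Q=P[m]
for _ in range(8):
    c=Q.mean(0);n=np.linalg.svd(Q-c)[2][2];n*=np.sign(n[2]);d=abs((P[m]-c)@n);Q=P[m][d<.004]
psi=np.arctan2(-n[1],-n[0]);print(len(Q),m.sum(),c,n,np.degrees(np.arccos(n[2])),np.degrees(psi))
np.savez('plane.npz',c=c,n=n)
for ps in (psi,):
    u,l,nn=frame(ps)
    # rectify 2px/mm; center c ; rows: +u up ; cols: -l right
    W,H=620,300
    X,Y=np.meshgrid((np.arange(W)-W/2)/2000,(H/2-np.arange(H))/2000)
    G=c+Y[...,None]*u+X[...,None]*(-l)
    # project onto measured plane along nn
    G=G-((G-c)@n)[...,None]/(nn@n)*nn
    uv=proj(f,G).astype(np.float32)
    r=cv2.remap(img,uv[...,0],uv[...,1],cv2.INTER_CUBIC)
    cv2.imwrite('pics/rect.png',r[:,:,::-1])
    gm=((r.min(-1)>90)).astype(np.uint8)
    gm=cv2.morphologyEx(gm,cv2.MORPH_OPEN,np.ones((5,5)));k,lab,st,_=cv2.connectedComponentsWithStats(gm)
    i=1+st[1:,4].argmax();print(st[i]);
    print(cv2.minAreaRect(np.argwhere(lab==i)[:,::-1].astype(np.float32)))
```

```text
12325 15354 [0.63314287 0.1947266  0.05478775] [-0.55822512 -0.12466029  0.82027101] 34.88806826245176 12.588483068237768
[    0     0   620   300 96321]
((309.5, 149.5), (299.0, 619.0), 90.0)
```

View pics/rect.png

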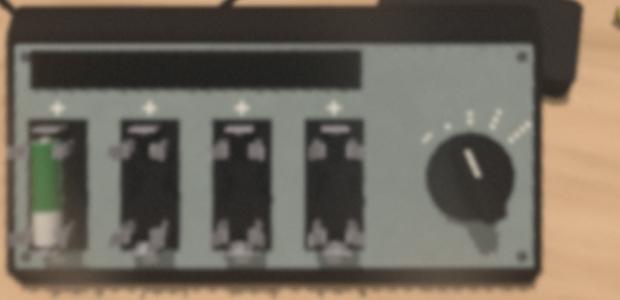

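```bash
cat >> h.py <<'E'
try:
    _p=np.load('plane.npz');PC=_p['c'];PSI=np.radians(12.6)
    U,L,N=frame(PSI)
except Exception:pass
def bay(k,h=.0154):return PC+U*(-.017)+L*(.126-.046*(k-1))+N*h
def knob(h):return bay(1,h)+.004*U-.206*L
def ins(k,up,flip=False):
    "tcp pose so that grasp point is up above seated axis"
    R=toolrot(PSI)
    if flip:R=R@np.diag([-1,-1,1.])
    return bay(k)+N*(up+.006),eul(R)
E
python3 - <<'E'
from plant import *
from h import *
f=dict(np.load('w1.npz'));P=deproj(f);print('desk w1',np.median(P[230:280,200:320,2]),P[260,230],P[280,320])
t=dict(np.load('top.npz'));Pt=deproj(t);print('desk top',np.median(Pt[190:205,240:300,2]))
for name,f in(('top',t),('w1',f)):
  h=cv2.cvtColor(f['image'],cv2.COLOR_RGB2HSV);g=green(f)
  n,lab,st,c=cv2.connectedComponentsWithStats(g.astype(np.uint8))
  for i in range(1,n):
    w=onplane(f,*c[i],.0084)
    if st[i,4]<15 or w[0]>.53:continue
    R=20
    x0,y0=c[i].astype(int);yy,xx=np.mgrid[:384,:512]
    wh=(h[...,1]<40)&(h[...,2]>140)&(np.hypot(xx-x0,yy-y0)<R)
    if wh.sum()<5:print('nowhite');continue
    wc=np.array([xx[wh].mean(),yy[wh].mean()]);ww=onplane(f,*wc,.0084)
    al=(lab==i)|wh;pts=np.array([onplane(f,a,b,.0084)[:2] for b,a in np.argwhere(al)])
    m=(pts.max(0)+pts.min(0))/2
    print(name,c[i],st[i,4],wh.sum(),'green',w[:2],'white',ww[:2],'mid',m,'plusdir',np.degrees(np.arctan2(*(w-ww)[1::-1])),np.linalg.norm(w-ww),np.ptp(pts,0))
for k in(2,3):
  for fl in(0,1):
    for up in(.08,.03,0):
      p,e=ins(k,up,fl);j=inverse_kinematics(p,e);print(k,fl,up,np.round(p,3),None if j is None else np.round(j,2))
e=eul(toolrot(PSI))
for h in (.1,.016):print('knob',knob(h),inverse_kinematics(knob(h),e))
try:print(tips_ahead)
except Exception as x:print(x)
E
```

```text
desk w1 -0.0007106660129480948 [ 0.51987354  0.19756479 -0.00131628] [ 0.52074887  0.09049548 -0.00117343]
desk top -0.0001392380453632593
top [334.84615385 212.80769231] 52 23 green [4.72204706e-01 2.40138091e-04] white [0.47122772 0.02467842] mid [0.47174221 0.00986512] plusdir -87.71067697000635 0.024457806291438365 [0.01084501 0.04567526]
top [224.44444444 216.61111111] 54 23 green [0.46958258 0.28150816] white [0.47787556 0.25808867] mid [0.47222308 0.27240623] plusdir 109.49936764583487 0.024844434075613483 [0.02211398 0.04632747]
2 0 0.08 [0.545 0.257 0.128] None
2 0 0.03 [0.573 0.263 0.087] [-0.55  0.48 -0.05  2.18  1.95  0.25  2.46]
2 0 0 [0.59  0.267 0.063] [-1.15  0.68  0.75  2.18  4.04  0.26  0.2 ]
2 1 0.08 [0.545 0.257 0.128] [-0.42  0.38 -0.23  2.21  1.63  0.31 -0.36]
2 1 0.03 [0.573 0.263 0.087] [-0.44  0.48 -0.18  2.17  1.88  0.3  -0.6 ]
2 1 0 [0.59  0.267 0.063] [-0.51  0.54 -0.08  2.15  2.06  0.27 -0.78]
3 0 0.08 [0.555 0.212 0.128] None
3 0 0.03 [0.583 0.218 0.087] [-1.08  0.59  0.75  2.23  4.08  0.26  0.27]
3 0 0 [0.6   0.222 0.063] [-1.06  0.66  0.75  2.2   4.03  0.31  0.29]
3 1 0.08 [0.555 0.212 0.128] [-0.33  0.36 -0.21  2.23  1.75  0.24 -0.4 ]
3 1 0.03 [0.583 0.218 0.087] [-0.4   0.47 -0.12  2.2   2.09  0.24 -0.73]
3 1 0 [0.6   0.222 0.063] [-0.39  0.53 -0.12  2.17  2.21  0.26 -0.85]
knob [0.58422553 0.10181807 0.12924646] None
knob [0.63124561 0.11232831 0.06043769] [-0.67433669  0.60110884  0.54603489  2.19731341  4.00460576  0.32990277
  0.56889073]
0.025
```

```bash
cat >> h.py <<'E'
D=np.radians(12);A=.0198
def pose(mid,plus,n,s,up=0,d=D):
    z=-np.cos(d)*n-np.sin(d)*plus;x=s*(np.cos(d)*plus-np.sin(d)*n);R=np.stack([x,np.cross(z,x),z],1)
    return mid+n*up-A*z,eul(R)
def pick(mid,ang,s,up=0,d=D):
    return pose(np.array([*mid,.0084]),np.array([np.cos(ang),np.sin(ang),0]),np.array([0,0,1.]),s,up,d)
def place(k,s,up=0,d=D):return pose(bay(k),U,N,s,up,d)
CA=((.4722,.2724),np.radians(109.5));CB=((.4717,.0105),np.radians(-87.7))
E
python3 - <<'E'
from plant import *
from h import *
def show(t,pe):
    j=inverse_kinematics(*pe);print(t,None if j is None else np.round(j,2))
for s in(1,-1):
  for up in(.1,0):
    show(f'A {s} {up}',pick(*CA,s,up));show(f'B {s} {up}',pick(*CB,s,up))
  for k in(2,3):
    for up in(.06,.0):
      show(f'ins{k} {s} {up}',place(k,s,up))
u,l,n=U,L,N
for d in(0,D):
 for s in(1,-1):
  for h in(.07,.005):
   show(f'knob {d:.1f} {s} {h}',pose(knob(.015+h),U,N,s,0,d))
E
```

```text
A 1 0.1 [-0.38  0.48 -0.42  1.92  0.48  0.93 -0.75]
B 1 0.1 [-0.32  0.34  0.42  2.14 -0.51  0.77 -2.65]
A 1 0 [-0.45  0.62 -0.34  1.97  0.58  0.75 -0.86]
B 1 0 [-0.09  0.51  0.14  2.18 -0.57  0.54 -2.57]
ins2 1 0.06 [-0.42  0.4  -0.18  2.07  0.63  0.36 -2.48]
ins2 1 0.0 [-0.39  0.52 -0.21  2.02  0.82  0.31 -2.64]
ins3 1 0.06 [-0.38  0.38 -0.13  2.1   0.51  0.31 -2.29]
ins3 1 0.0 [-0.27  0.52 -0.24  2.04  0.83  0.29 -2.57]
A -1 0.1 [ 0.11  0.77 -1.18  1.89  0.92  1.26  2.02]
B -1 0.1 [ 0.53  0.4  -0.62  2.1   0.03  0.72 -0.03]
A -1 0 [ 0.09  0.99 -1.19  1.94  1.16  1.26  1.85]
B -1 0 [ 0.72  0.71 -0.91  2.14  0.61  0.61 -0.53]
ins2 -1 0.06 [ 0.19  0.61 -1.    2.04  1.2   0.7   0.22]
ins2 -1 0.0 [ 0.21  0.79 -1.05  1.99  1.4   0.79  0.13]
ins3 -1 0.06 [ 0.32  0.61 -1.04  2.06  1.22  0.69  0.29]
ins3 -1 0.0 [ 0.32  0.8  -1.08  2.01  1.41  0.78  0.19]
knob 0.0 1 0.07 None
knob 0.0 1 0.005 [-0.68  0.54  0.55  2.22  4.05  0.3   0.54]
knob 0.0 -1 0.07 [ 0.34  0.43 -0.7   2.22  1.74  0.28 -0.11]
knob 0.0 -1 0.005 [ 0.09  0.52 -0.41  2.18  2.19  0.24 -0.57]
knob 0.2 1 0.07 [-0.19  0.35 -0.07  2.11  0.14  0.28 -1.73]
knob 0.2 1 0.005 [-0.12  0.49 -0.16  2.06  0.4   0.21 -1.98]
knob 0.2 -1 0.07 [ 0.69  0.74 -1.29  2.07  1.28  0.79  0.48]
knob 0.2 -1 0.005 [ 0.58  0.84 -1.17  2.02  1.41  0.77  0.41]
```

```bash
cat >> h.py <<'E'
def findcell(f,near,h=.0084,rad=.04):
    hv=cv2.cvtColor(f['image'],cv2.COLOR_RGB2HSV)
    yy,xx=np.mgrid[:384,:512]
    d=np.stack([(xx-f['cx'])/f['fx'],(yy-f['cy'])/f['fy'],np.ones(xx.shape)],-1)@f['R'];o=-f['R'].T@f['t']
    W=o+d*((h-o[2])/d[...,2])[...,None]
    nb=np.hypot(W[...,0]-near[0],W[...,1]-near[1])<rad
    g=green(f)&nb;w=(hv[...,1]<45)&(hv[...,2]>150)&nb
    w&=cv2.dilate(cv2.morphologyEx((g|w).astype(np.uint8),cv2.MORPH_OPEN,np.ones((3,3))),np.ones((3,3)))>0
    gp,wp=W[g][:,:2],W[w][:,:2];ax=gp.mean(0)-wp.mean(0);ax/=np.linalg.norm(ax)
    al=np.r_[gp,wp];t=al@ax;s=al@np.array([-ax[1],ax[0]])
    lo,hi=np.percentile(t,1),np.percentile(t,99);sm=(np.percentile(s,3)+np.percentile(s,97))/2
    mid=ax*(lo+hi)/2+np.array([-ax[1],ax[0]])*sm
    return mid,np.arctan2(ax[1],ax[0]),hi-lo,g.sum(),w.sum()
E
python3 - <<'E'
from plant import *
from h import *
grip(.5)
goto(*pick(*CB,-1,.13))
print(read_t(),read_joint_pos())
f=snap('wrist','b1')
print(findcell(f,CB[0]));cm,an,*_=findcell(f,CB[0])
im=f['image'].copy()
q=proj(f,np.array([[*(cm+r*np.array([np.cos(an),np.sin(an)])),.0084] for r in(-.025,0,.025)])).astype(int);print(q)
E
```

```text
7.5167 [ 0.5549856   0.34888364 -0.64112484  2.07112212 -0.00476493  0.78352916
 -0.01235969]
(array([nan, nan]), np.float64(nan), np.float64(nan), np.int64(0), np.int64(232))
[[-9223372036854775808 -9223372036854775808]
 [-9223372036854775808 -9223372036854775808]
 [-9223372036854775808 -9223372036854775808]]h.py:52: RuntimeWarning: Mean of empty slice.
  gp,wp=W[g][:,:2],W[w][:,:2];ax=gp.mean(0)-wp.mean(0);ax/=np.linalg.norm(ax)
  ret = um.true_divide(
<stdin>:9: RuntimeWarning: invalid value encountered in cast
```

View pics/b1.png

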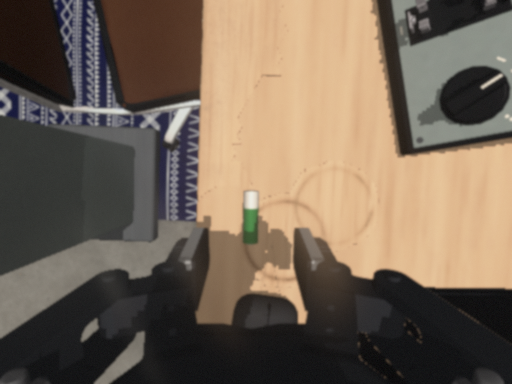

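Cell B lies between the fingers: white end at (251,192), green end at (251,243). The HSV threshold needs loosening.

Run:
```python
from h import *
f=dict(np.load('b1.npz'));hv=cv2.cvtColor(f['image'],cv2.COLOR_RGB2HSV)
for r in(188,190,192,195,202,206,210,225,238,242,244,246):print(r,hv[r,251],hv[r,262])
print(hv[225,240:264].tolist())
```

```text
188 [ 15  89 223] [ 16  89 226]
190 [ 15  62 202] [ 16  89 227]
192 [ 24  17 230] [ 16  89 226]
195 [ 27  12 238] [ 16  89 227]
202 [ 25  13 238] [ 16  89 226]
206 [ 28  13 236] [ 15  98 213]
210 [ 56  93 153] [ 15  97 215]
225 [ 58 112 139] [ 15  92 141]
238 [ 50 103  84] [ 15  92 139]
242 [50 92 86] [ 15  89 137]
244 [ 25  72 103] [ 14  93 137]
246 [ 15  90 133] [ 15  92 138]
[[15, 92, 207], [15, 91, 177], [18, 82, 137], [33, 75, 102], [49, 96, 104], [54, 108, 111], [56, 107, 119], [57, 110, 127], [58, 111, 133], [58, 113, 136], [58, 113, 140], [58, 112, 139], [58, 113, 136], [57, 110, 127], [54, 107, 107], [49, 106, 87], [43, 92, 80], [30, 75, 88], [18, 84, 118], [16, 91, 135], [16, 91, 140], [16, 91, 140], [15, 92, 141], [14, 93, 143]]
```

```bash
sed -i "s/return (h\[...,0\]>45).*/return (h[...,0]>35)\&(h[...,0]<85)\&(h[...,1]>60)\&(h[...,2]>40)/" h.py
python3 - <<'E'
from plant import *
from h import *
f=dict(np.load('b1.npz'));cm,an,ln,*k=findcell(f,CB[0]);print(cm,np.degrees(an),ln,k)
assert abs(ln-.05)<.005 and np.hypot(*(cm-CB[0]))<.008
c=(cm,an)
goto(*pick(*c,-1,.04))
p,e=pick(*c,-1,0)
print('contact',move_straight(p,vel=.06,attitude=e,contact_N=6),read_tcp_pos()-p,read_t())
grip(0.0,strength=40);print(read_opening(),read_gripper_force(),read_wrist_force())
q,e=pick(*c,-1,.12);move_straight(q,vel=.15);print(read_t(),read_opening())
f=snap('wrist','b2')
E
```

```text
[0.47071656 0.00682248] -89.15586577689233 0.047796867568411616 [np.int64(457), np.int64(232)]
contact False [ 1.12304756e-04  1.36204293e-04 -1.16517387e-05] 8.8333
0.175509454024419 39.100980162620544 [-0.19211773 -0.60637705  2.82098644]
10.1333 0.1725747196024082
```

View pics/b2.png

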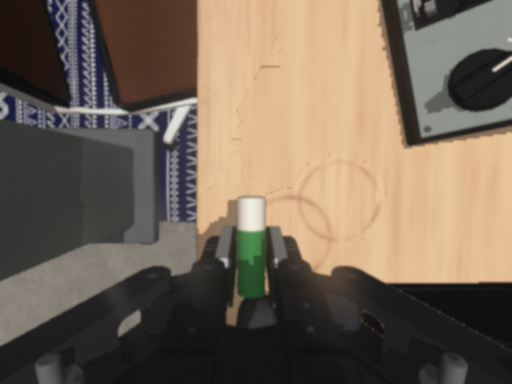

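Cell B is gripped, with its white end at (251,196) and green end at (251,297). I'll measure its lengthwise offset in the hand.

```bash
cat >> h.py <<'E'
def inhand(f,tcp,eu,s,col,d=D):
    "axial coordinate (towards plus, rel. to nominal mid) where the pixel rows cut the cell's axial mid-plane (x-z) at heights -7.5,0,7.5 above axis"
    R=Ro.from_euler('xyz',eu).as_matrix();x,y,z=R.T
    pl=s*np.cos(d)*x-np.sin(d)*z; n=-s*np.sin(d)*x-np.cos(d)*z
    # x=s(c p - s n), z=-c n - s p  -> p=s c x - s z ; n=-s*s x - c z
    mid=tcp+A*z;o=-f['R'].T@f['t']
    out=[]
    for r in col:
        dd=np.array([(r[0]-f['cx'])/f['fx'],(r[1]-f['cy'])/f['fy'],1])@f['R']
        out.append([float(np.round(1e3*((o+dd*(((mid-o)@n+h)/(dd@n))-mid)@pl),1)) for h in(-.0075,0,.0075)])
    return out
E
python3 - <<'E'
from plant import *
from h import *
f=dict(np.load('b2.npz'));im=f['image'].astype(int)
print([(r,*im[r,251]) for r in range(193,201)]);print([(r,*im[r,251]) for r in range(290,304)]);print([(r,*im[r,251]) for r in range(226,236)])
print(inhand(f,read_tcp_pos(),read_tcp_rot(),-1,[(251,196),(251,231),(251,297)]))
# bay 1 cell and plates row check in w1: project seated cell0 ends & plate ends
g=dict(np.load('w1.npz'))
for k in(1,2,3):print(k,np.round(proj(g,np.array([bay(k,h)+t*U for t in(-.0325,.0325) for h in(0,)])),1),np.round(proj(g,np.array([bay(k)+t*U for t in(-.025,.025)])),1))
E
```

```text
[(193, np.int64(224), np.int64(187), np.int64(146)), (194, np.int64(218), np.int64(179), np.int64(141)), (195, np.int64(197), np.int64(166), np.int64(136)), (196, np.int64(179), np.int64(161), np.int64(143)), (197, np.int64(184), np.int64(172), np.int64(158)), (198, np.int64(204), np.int64(195), np.int64(181)), (199, np.int64(229), np.int64(226), np.int64(215)), (200, np.int64(238), np.int64(237), np.int64(228))]
[(290, np.int64(37), np.int64(76), np.int64(41)), (291, np.int64(36), np.int64(76), np.int64(40)), (292, np.int64(40), np.int64(79), np.int64(43)), (293, np.int64(35), np.int64(75), np.int64(39)), (294, np.int64(38), np.int64(77), np.int64(42)), (295, np.int64(37), np.int64(77), np.int64(40)), (296, np.int64(37), np.int64(74), np.int64(41)), (297, np.int64(36), np.int64(65), np.int64(38)), (298, np.int64(33), np.int64(49), np.int64(34)), (299, np.int64(31), np.int64(36), np.int64(31)), (300, np.int64(27), np.int64(28), np.int64(28)), (301, np.int64(30), np.int64(29), np.int64(27)), (302, np.int64(27), np.int64(27), np.int64(26)), (303, np.int64(30), np.int64(30), np.int64(28))]
[(226, np.int64(238), np.int64(237), np.int64(227)), (227, np.int64(239), np.int64(237), np.int64(226)), (228, np.int64(237), np.int64(236), np.int64(225)), (229, np.int64(232), np.int64(232), np.int64(218)), (230, np.int64(214), np.int64(220), np.int64(193)), (231, np.int64(169), np.int64(193), np.int64(154)), (232, np.int64(120), np.int64(165), np.int64(114)), (233, np.int64(90), np.int64(148), np.int64(89)), (234, np.int64(81), np.int64(143), np.int64(81)), (235, np.int64(79), np.int64(143), np.int64(80))]
[[-24.3, -24.8, -25.4], [-6.0, -7.4, -8.9], [29.2, 26.0, 22.9]]
1 [[146.1 196.7]
 [140.9 140.8]] [[140.9 194.1]
 [136.5 149.3]]
2 [[185.3 196.8]
 [182.1 140.9]] [[182.  194.2]
 [179.3 149.4]]
3 [[224.4 196.9]
 [223.2 141. ]] [[223.1 194.3]
 [222.1 149.5]]
```

Run:
```python
from plant import *
from h import *
goto(*place(3,-1,.09));print(read_t(),np.round(read_joint_pos(),2),read_opening())
f=snap('wrist','b3');im=f['image'].copy()
for k in(1,2,3,4):
    q=proj(f,np.array([bay(k,0)+a*U+b*L for a,b in((-.0325,-.0145),(-.0325,.0145),(.0325,.0145),(.0325,-.0145))]))
    cv2.polylines(im,[np.round(q*16).astype(int)],True,(255,0,0),1,cv2.LINE_AA,4)
q=proj(f,np.array([knob(.007)+.02*(np.cos(t)*U+np.sin(t)*L) for t in np.linspace(0,6.28,40)]));cv2.polylines(im,[np.round(q*16).astype(int)],True,(255,0,0),1,cv2.LINE_AA,4)
cv2.imwrite('pics/b3o.png',cv2.resize(im,(800,600),interpolation=cv2.INTER_CUBIC)[:,:,::-1])
```

```text
11.0667 [ 0.12  0.42 -0.74  2.09  0.91  0.51  0.51] 0.17672860277998487
```

View pics/b3o.png

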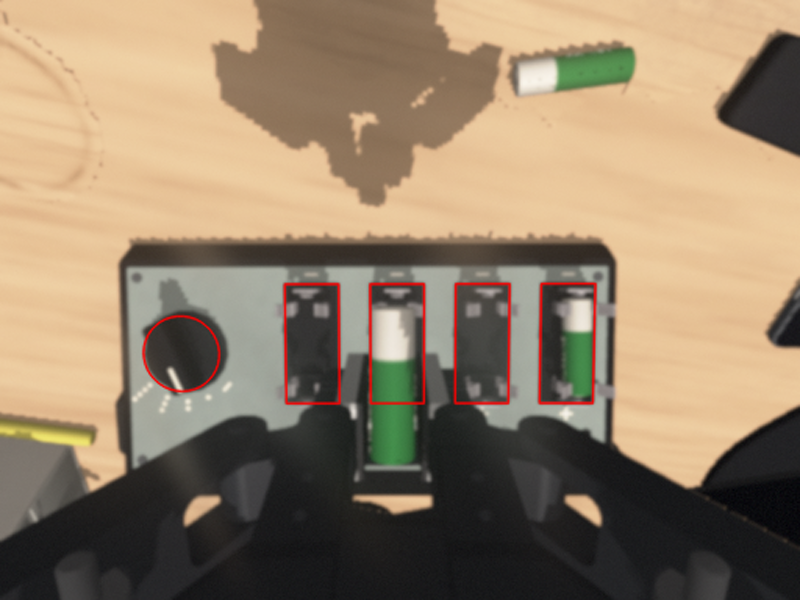

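Overlay: the red boxes fit the bay plates to within about 2 px, and the in-hand cell is centred at (393,385). I'll zoom in for the lengthwise offset.

Run:
```python
from h import *
f=dict(np.load('b3.npz'));c=f['image'][165:275,75:275]
# rectify onto panel, 3px/mm
W,H=760,300
X,Y=np.meshgrid((np.arange(W)-W/2)/3000,(H/2-np.arange(H))/3000)
G=bay(2,0)-.04*L+Y[...,None]*U-X[...,None]*L
uv=proj(f,G).astype(np.float32);r=cv2.remap(f['image'],uv[...,0],uv[...,1],cv2.INTER_CUBIC)
for k in(1,2,4):
    x=int(380+((k-2)*.046-.04)*3000)
    cv2.rectangle(r,(x-43,150-97),(x+43,150+97),(255,0,0),1);cv2.line(r,(x,0),(x,300),(255,255,0),1)
cv2.imwrite('pics/b3r.png',r[:,:,::-1])
print(np.round((-f['R'].T@f['t']-bay(2,0))@np.stack([U,L,N],1),3))
```

```text
[-0.038 -0.048  0.253]
```

View pics/b3r.png

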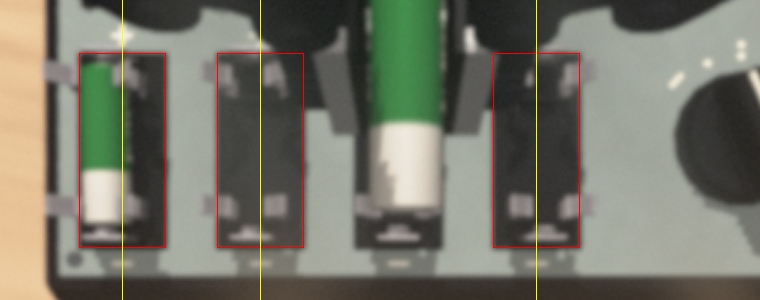

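Run:
```python
from plant import *
from h import *
grip(0,strength=70)
p,e=place(3,-1,.022);move_straight(p,vel=.12,attitude=e);w0=read_wrist_force()
p,e=place(3,-1,-.007)
hit=move_straight(p,vel=.03,attitude=e,contact_N=22)
t=read_tcp_pos();w=read_wrist_force();n0=place(3,-1,0)[0]
print(hit,'rel',np.round(1e3*(t-n0)@np.stack([U,L,N],1),2),'F',(w-w0)@np.stack([U,L,N],1),read_t(),read_opening())
```

```text
True rel [ 0.02  0.18 -1.51] F [ 1.16165764 -0.83437301  8.94897885] 12.8083 0.15834632946803062
```

Run:
```python
from plant import *
from h import *
B=np.stack([U,L,N],1)
p,e=place(3,-1,-.009);n0=place(3,-1,0)[0]
hit=move_straight(p,vel=.02,attitude=e,contact_N=30)
print(hit,np.round(1e3*(read_tcp_pos()-n0)@B,2),read_wrist_force()@B,read_opening())
grip(.32);print(read_opening(),read_wrist_force()@B)
q,e=place(3,-1,.06);move_straight(q,vel=.15,attitude=e)
grip(.5)
goto(*pick(*CA,-1,.13));print(read_t(),read_joint_pos())
f=snap('wrist','a1');print(findcell(f,CA[0]))
f2=snap('top','t2')
```

```text
True [-0.02  0.27 -1.53] [ 1.07005787 -0.68500225  8.58785992] 0.16157537755948445
0.3176303006126371 [ 0.6598805  -0.87522775 -0.04137676]
15.625 [ 0.11401781  0.71339811 -1.18242149  1.87180662  0.86390483  1.27403361
  2.0709453 ]
(array([0.47118013, 0.27173367]), np.float64(1.9036260720750788), np.float64(0.04790731428704803), np.int64(417), np.int64(214))
```

Run:
```python
from plant import *
from h import *
B=np.stack([U,L,N],1)
f=dict(np.load('a1.npz'));cm,an,ln,*k=findcell(f,CA[0]);c=(cm,an)
goto(*pick(*c,-1,.04))
p,e=pick(*c,-1,0)
print('contact',move_straight(p,vel=.06,attitude=e,contact_N=6),read_tcp_pos()-p,read_t())
grip(0.0,strength=70);print(read_opening(),read_gripper_force())
q,e=pick(*c,-1,.12);move_straight(q,vel=.15);print(read_t(),read_opening())
f=snap('wrist','a2');im=f['image'].astype(int)
g=green(f);print('green rows at 251',np.where(g[:,251])[0][[0,-1]],'white',[ (r,im[r,251].tolist()) for r in range(193,202)])
print(inhand(f,read_tcp_pos(),read_tcp_rot(),-1,[(251,196),(251,231),(251,297)]))
```

```text
contact False [-1.08673113e-05  2.39118276e-04  7.10855842e-05] 16.9917
0.15908742749226928 68.5348892211914
18.3083 0.1652900238906059
green rows at 251 [235 299] white [(193, [244, 215, 167]), (194, [245, 218, 170]), (195, [245, 217, 169]), (196, [241, 211, 164]), (197, [226, 189, 150]), (198, [186, 157, 129]), (199, [160, 142, 127]), (200, [183, 170, 156]), (201, [228, 220, 205])]
[[-25.5, -26.0, -26.5], [-7.2, -8.6, -10.0], [27.9, 24.8, 21.7]]
```

Run:
```python
from plant import *
from h import *
B=np.stack([U,L,N],1);s=-.0012*U
p,e=place(2,-1,.07);goto(p+s,e)
p,e=place(2,-1,.022);move_straight(p+s,vel=.12,attitude=e)
n0=place(2,-1,0)[0]
for F in(22,30):
    p,e=place(2,-1,-.009);hit=move_straight(p+s,vel=.03,attitude=e,contact_N=F)
    print(hit,np.round(1e3*(read_tcp_pos()-n0)@B,2),read_wrist_force()@B,read_opening(),read_t())
grip(.32)
q,e=place(2,-1,.06);move_straight(q,vel=.15,attitude=e)
goto(*pose(knob(.1),U,N,-1));print(read_t(),read_joint_pos())
f=snap('wrist','k1')
W,H=780,330
X,Y=np.meshgrid((np.arange(W)-W/2)/3000,(H/2-np.arange(H))/3000)
G=bay(2)-.055*L+Y[...,None]*U-X[...,None]*L
uv=proj(f,G).astype(np.float32);r=cv2.remap(f['image'],uv[...,0],uv[...,1],cv2.INTER_CUBIC)
cv2.imwrite('pics/k1r.png',r[:,:,::-1])
print(np.round((-f['R'].T@f['t']-bay(2,0))@B,3))
```

```text
True [-1.22  0.21 -1.52] [ 2.00207013 -2.0731635   8.35499465] 0.16208690000102216 21.1833
True [-1.23  0.33 -1.55] [ 1.43333976 -2.05254385 10.42542083] 0.16381827991376693 21.3917
22.925 [ 0.39745676  0.43607827 -0.79505296  2.09019636  0.83725247  0.45201916
  0.79101484]
[-0.033 -0.16   0.248]
```

View pics/k1r.png

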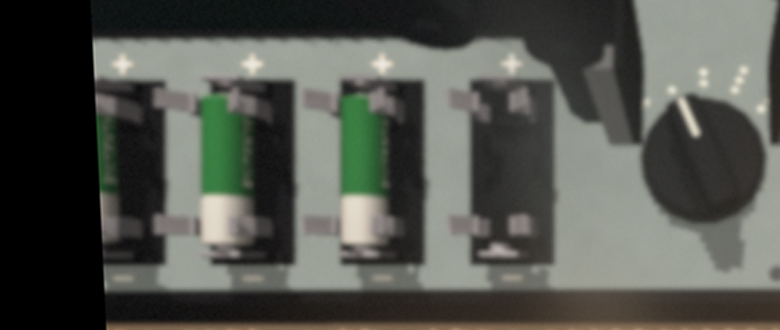

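Both cells are seated alike in bays 2 and 3, at about (228,170) and (363,170) in the rectified view, plus up and held by the leaves. The knob is at (704,155), pointer on one dot. Next I'll check reach for the turn.

```bash
cat >> h.py <<'E'
def kp(deg,up=0,s=-1,d=D):
    t=np.radians(deg);return pose(knob(.0153),np.cos(t)*U-np.sin(t)*L,N,s,up,d)
E
python3 - <<'E'
from plant import *
from h import *
for s in(-1,1):
 for d in(D,np.radians(5)):
  for t in(-24,0,28):
    j=inverse_kinematics(*kp(t,0,s,d));print(s,round(d,2),t,None if j is None else np.round(j,2))
print(inverse_kinematics(*kp(-24,.05)))
E
```

```text
-1 0.21 -24 [ 0.17  0.57 -0.59  2.04  1.22  0.45  0.81]
-1 0.21 0 [ 0.22  0.58 -0.61  2.03  1.04  0.38  0.61]
-1 0.21 28 [ 0.28  0.58 -0.6   2.04  0.87  0.26  0.35]
-1 0.09 -24 [ 0.07  0.53 -0.42  2.13  1.64  0.26  0.39]
-1 0.09 0 [ 0.24  0.57 -0.61  2.11  1.59  0.31  0.08]
-1 0.09 28 [ 0.63  0.86 -1.18  2.1   1.68  0.69 -0.28]
1 0.21 -24 [-0.26  0.5  -0.05  2.07  0.7   0.21 -1.92]
1 0.21 0 [-0.5   0.51  0.33  2.07 -0.72  0.23 -0.93]
1 0.21 28 [-0.3   0.5   0.14  2.07 -0.88  0.23 -1.17]
1 0.09 -24 [ 0.59  0.86 -1.18  2.1   1.7   0.79 -2.58]
1 0.09 0 None
1 0.09 28 None
[ 0.26623222  0.49043484 -0.7089887   2.08335243  1.10874613  0.48921763
  0.90773236]
```

Run:
```python
from plant import *
from h import *
grip(.42)
goto(*kp(-24,.05))
p,e=kp(-24);print('hit',move_straight(p,vel=.06,attitude=e,contact_N=10),read_t())
grip(0,strength=50);print(read_opening(),read_wrist_force(),read_t())
for t in(-16,-8,0,8,16,24,26):
    goto(*kp(t));print(t,np.round(read_wrist_force(),1),np.round(read_torque(),2))
print(read_t());grip(.42)
p,e=kp(26,.08);move_straight(p,vel=.12,attitude=e)
f=snap('wrist','k2');print(read_t())
W,H=780,330
X,Y=np.meshgrid((np.arange(W)-W/2)/3000,(H/2-np.arange(H))/3000)
G=bay(2)-.055*L+Y[...,None]*U-X[...,None]*L
uv=proj(f,G).astype(np.float32);r=cv2.remap(f['image'],uv[...,0],uv[...,1],cv2.INTER_CUBIC)
cv2.imwrite('pics/k2r.png',r[:,:,::-1])
```

```text
hit False 24.575
0.12081727157862093 [-4.14612543  0.42764537  4.5609506 ] 24.9083
-16 [-1.9 -0.3  4.1] [0.06 0.65 0.07]
-8 [-4.9 -0.8  5.6] [ 0.03  0.92 -0.01]
0 [-4.2  0.8  6.7] [0.11 0.84 0.07]
8 [-4.8  0.9  5.6] [0.09 0.86 0.12]
16 [-3.9  0.4  5.8] [0.15 0.83 0.14]
24 [-5.1  1.   5.5] [0.2  0.85 0.21]
26 [-4.6  0.6  5.8] [0.06 0.87 0.2 ]
26.6583
27.8917
```

View pics/k2r.png

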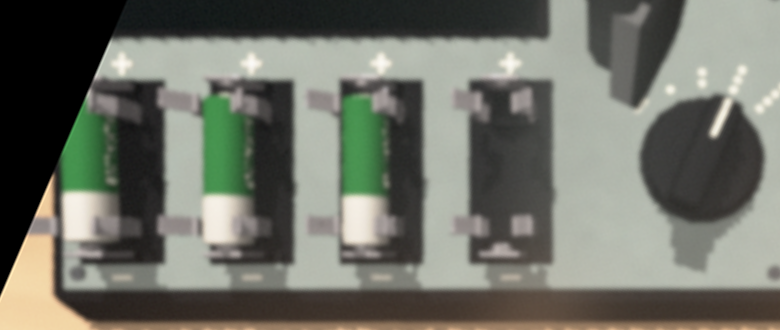

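The pointer at (723,115) is on the three-dot mark. All three cells sit alike with plus up, bay 4 is empty, and the gripper is clear, so I'm handing in.

```bash
python3 -c "
from plant import *
print(read_wrist_force());print(close_job())"
```

```text
[1.3225574  0.09575998 0.27221572]
the job is handed in; nothing more can be done
None
```

I handed in the job at about 28 s: both loose cells are snapped into bays 2 and 3 plus end up, bay 4 is empty, the selector is on three dots and the gripper is clear. The last camera view confirmed this; no verdict came back.

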